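Return the whole glass blanks to the stock tray

ROBOT

A 6-joint arm with a two-finger parallel gripper is mounted at the origin on the work surface. World frame = base frame: x ahead of the robot, y to its left, z up, the work surface at z = 0. Lengths are in m, angles in rad, forces in N, time in s.
With the tool pointing down it reaches from about 0.325 to 0.875 m from the base axis. Payload 4.4 kg.
Tool frame: the origin (TCP) lies between the finger pads; the fingertips stand 14 mm ahead of it and the grasp point (between the pads) lies 5 mm behind it; z points along the fingers, y is the line along which they close (so a half turn about z gives the same grasp; the last joint's range is limited). The gripper opens to 85 mm and grips with 20 to 120 N. Pads are 22 mm wide; open, the fingers measure 114 mm over their backs; the gripper's body (76 mm by 85 mm) begins 54 mm behind the grasp point. The pads swing forward as they close: fully open they stand 13 mm farther back than shut.
Start: joints at [1.155, 0.207, 1.542, -0, 1.393, -0.15], TCP at [0.15, 0.555, 0.245] pointing down, gripper open.
Joint ranges: [-2.73, 2.73], [-0.86, 2.22], [0.23, 2.46], [-1.11, 4.25], [0.08, 2.63], [-2.82, 2.82]. Speed limits (rad/s): [2.79, 2.79, 3.14, 3.14, 3.14, 3.14].

INTERFACE

Orientations are given as [roll, pitch, yaw] about the fixed x, y, z axes, in that order (R = Rz(yaw) Ry(pitch) Rx(roll)).
In Python, from bench import manip gives the robot as it stands.
- The arm moves only by the tool drive_tool, never from a script. Its argument "plan" is a list that holds one entry, the list of rows, each a list of 7 numbers: the turn, a rotation vector about the tool's x, y, z in units of 6 degrees (1.0 is 6 degrees), then the shift along the tool's x, y, z in units of 60 mm (1.0 is 60 mm), then the opening, from 0 (shut) to 1 (fully open). A call has 1 to 8 rows; each row shifts and turns the commanded pose from where the row before left it, along the tool's axes as they then stand; what a row does not reach is not made up. A row lasts 1/8 s, in which the tool goes at most 62.5 mm and 10.7 degrees, less where a joint would pass 70% of its speed; a pose out of reach is approached as far as the arm can. A call is refused whole if a number of a shift passes 1 or a number of a turn 1, either way. A call with a gripper value outside its range is refused whole. The fingers move at their own pace and stop on an object; "newtons" is the grip in N (left out, the last holds). Time passes only in rows, so rows that do not move let the fingers close. It gives the time, the measured TCP pose, the force, the opening and the grip force at its end, in the units of the state.
- manip.read_state(): the state, without advancing time (a new reading comes with each control period).
- manip.read_camera(name): name is "scene" or "top" or "wrist"; returns a dict with "img" (420x560x3 uint8, red, green, blue), "fov_y" (degrees; the focal length in pixels is half the picture's height over the tangent of half this angle, whatever the lens; pixels are square), "cx", "cy" (the principal point, pixels), "eye" and "rotation" of the camera in the world; the wrist camera has in their place "T_tool_cam" (4x4, takes a point from camera to tool coordinates, whose origin is the TCP and whose axes are the flange's). Camera axes: x right, y down, z forward; pixel columns grow to the right and rows downward; lengths in m; the calibration is good to about 2 mm. A picture is of the moment at which its call begins: read the wrist's pose just before it. There is no depth.
- manip.hand_in(): hands the job in; it is judged then, once.
The state is a dict: "t": time; "joints": joint angles; "qd": joint speeds; "effort": joint torques, N m; "position": TCP position; "ee_rot": TCP orientation; "force": force on the tool from outside, world axes, zero at the start; "ft_torque": the same for the moment, N m; "opening": opening from 0.0 (shut) to 1.0 (fully open); "grasp_force": force on a finger pad.
Only numpy, scipy, OpenCV 4.12 (cv2) and the standard library are available. Lean on these libraries where they do the work, as an engineer would, in place of code of your own. Each camera call takes 0.05 s, during which the arm holds its last target. There are 200 camera calls.

TASK

Put the whole red glass blanks back into the stock tray, one to a bay and lying flat on its floor: the two full-length bars in the two long bays, the two whole squares in the two outer square bays, and the round disc in the middle square bay between them. Lower each one into place rather than dropping it, and leave the three broken pieces (short slant-ended bar, square with a missing corner, disc with a side missing) where they lie for cutting.

Things in the scene. Friction and masses are not known exactly. Their poses are not given: they have to be found in the camera images.
- tray: Plywood tray, fixed: 126 (x) by 226 (y) by 15 high; yaw within 0.25 rad of 0. Origin mid-underside. Floor 5 thick; walls 4 thick, tops 10 above the floor. Near side (-x): two bar bays end to end, inside 44 (x) by 107 (y), centres x -37, y +55.5 and -55.5. Far side: three bays 70 by 70, centres x +24, y -74, 0, +74: outer two for squares, middle for the roundel. All mm. Empty.
- bar_a: Dark red glass, 20 mm thick, lying flat on the bench, any yaw. Whole bar, 84 by 20 by 20 mm, square ends. Origin at the middle of the piece (10 mm above what it lies on). x runs along its length, z up.
- bar_b: Second whole bar, the same as bar_a: dark red glass, 84 by 20 by 20 mm. Origin at the middle of the piece (10 mm above what it lies on). x runs along its length, z up.
- square_a: Dark red glass, 20 mm thick, lying flat on the bench, any yaw. Whole square, 45 by 45 mm with all four corners. Origin at the middle of the piece (10 mm above what it lies on). x and y run along its sides, z up.
- square_b: Second whole square, the same as square_a: dark red glass, 45 by 45 by 20 mm. Origin at the middle of the piece (10 mm above what it lies on). x and y run along its sides, z up.
- roundel: Dark red glass, 20 mm thick, lying flat on the bench, any yaw. Whole round disc, 46 mm across. Origin at the middle of the piece (10 mm above what it lies on). z up.
- cut_bar: Dark red glass, 20 mm thick, lying flat on the bench, any yaw. Look-alike to be left: a broken bar only 54 mm long, 20 mm wide, its +x end broken off on a slant. Origin within its outline, 10 mm above the bench; x along its length.
- cut_square: Dark red glass, 20 mm thick, lying flat on the bench, any yaw. Look-alike to be left: a 45 mm square with one corner (+x +y) broken off, 23 mm along each side. Origin at the middle of the full square, 10 mm above the bench; x and y along its sides.
- cut_roundel: Dark red glass, 20 mm thick, lying flat on the bench, any yaw. Look-alike to be left: a 46 mm disc with its +x side broken off straight, 33 mm of it left across the break. Origin at the middle of the full disc, 10 mm above the bench.
Not all that is in view belongs to the job. What is shaped like the roundel but orange or turquoise is not meant.

How it is judged:
By the outcome, as a careful person would: the job done as asked, in the order asked, and still so for the second after the job is handed in, with the robot touching nothing.
It also fails if it takes over 104 s, if anything falls off the work surface, if the arm or the gripper's body presses on something with over 40 N, if the wrist force passes 120 N, or if a joint passes its speed limit or range.

## Working session

There is one attempt and no reset: what is moved stays moved. The work goes in short steps, Python scripts to look and compute and a tool call to move; the robot and the scene stay as the last step left them, time stands still between calls to the robot, and variables do not carry over. Pictures are saved under pics/ and viewed, at most 14 in all, crops included, and the job is handed in when it is done.

Besides the shell and the picture viewer there is one more tool, called after "Call:" by a JSON object that holds its "op" and its "data", one argument or row to a line. drive_tool: Moves the arm, as the interface text tells. Its arguments: {"type":"object","properties":{"plan":{"type":"array"},"newtons":{"type":"number"}},"required":["plan"]}

```bash
ls; mkdir -p pics; cat > h.py <<'E'
import numpy as np, cv2, json
from bench import manip
def cam(n):
    c=manip.read_camera(n); return c
def ray(c,u,v):
    f=210/np.tan(np.radians(c["fov_y"])/2)
    R=np.array(c["rotation"]); d=R@np.array([(u-c["cx"])/f,(v-c["cy"])/f,1.0]); return np.array(c["eye"]),d
def onz(c,u,v,z):
    e,d=ray(c,u,v); return e+d*(z-e[2])/d[2]
E
python3 - <<'E'
from h import *
for n in("top","scene"):
    c=cam(n); cv2.imwrite(f"pics/{n}0.png",cv2.resize(c["img"][:,:,::-1],(800,600),interpolation=cv2.INTER_CUBIC)); np.save(f"{n}0.npy",c,allow_pickle=True)
    print({k:v for k,v in c.items() if k!="img"})
print(manip.read_state())
E
```

```text
pics
{'fov_y': 57.58229211733524, 'cx': 281.10388755821674, 'cy': 208.52725762475995, 'eye': array([ 0.49111608, -0.0299233 ,  0.87244148]), 'rotation': array([-3.0777251 ,  0.00776978, -1.57537738])}
{'fov_y': 47.39478362388546, 'cx': 282.51402514116774, 'cy': 208.20351286082015, 'eye': array([ 1.12434883, -0.62707387,  0.67582117]), 'rotation': array([-2.20894840e+00,  8.80398156e-04,  7.53229563e-01])}
{'t': 0.1, 'joints': array([ 1.15551580e+00,  2.07344445e-01,  1.54282076e+00,  2.70201148e-06,
        1.39352779e+00, -1.50534464e-01]), 'qd': array([ 0.00303262, -0.00223414, -0.004596  ,  0.00031652,  0.00010323,
       -0.00226686]), 'effort': array([-7.91798448e-04, -3.84089434e+01, -2.92550433e+01, -3.01817981e-04,
        4.92894105e-03,  8.56156873e-06]), 'position': array([0.15021481, 0.55434303, 0.24423179]), 'ee_rot': array([-3.13951646e+00, -3.17610454e-04,  2.87684578e+00]), 'force': array([ 0.90056317, -0.5779698 ,  0.11399586]), 'ft_torque': array([-0.04401763, -0.02000881, -0.02316563]), 'grasp_force': 0.0, 'opening': 1.0038304552822865}
```

View pics/top0.png

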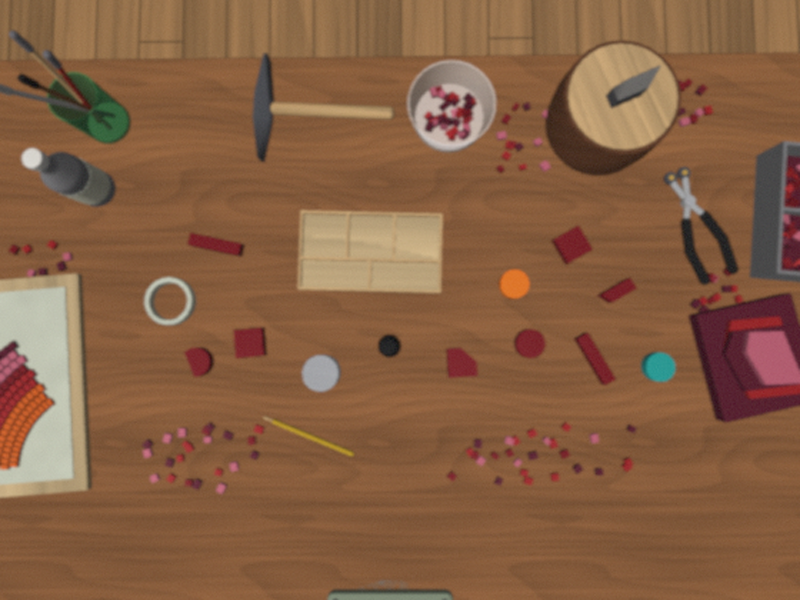

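View pics/scene0.png

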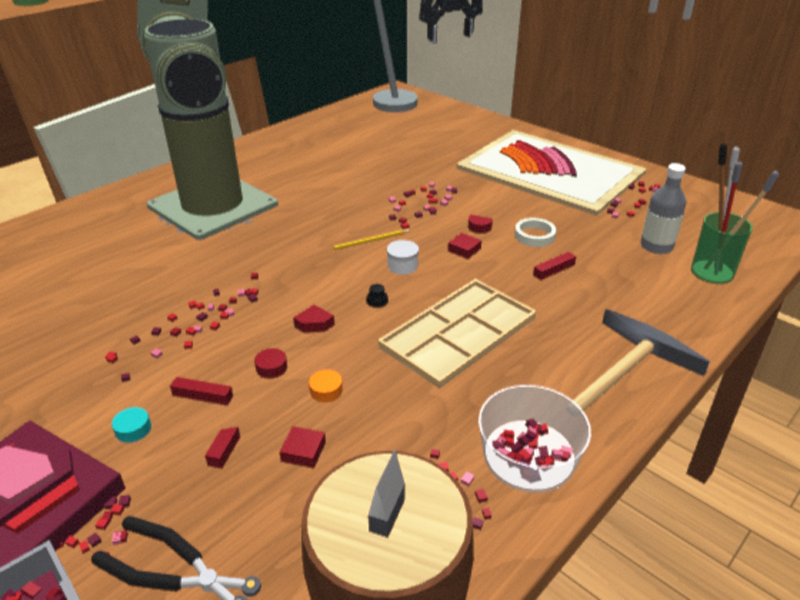

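The top picture (800×600 pixels) shows these candidates:
- **Bars:** whole at (216,244) and (595,358); broken, short with a slant end, at (618,290).
- **Squares:** whole at (249,342) and (572,245); corner missing at (461,362).
- **Discs:** whole red at (530,343); red with a side missing at (199,361); orange at (515,284) and turquoise at (660,366), neither of them meant.
- **Tray:** at (371,251).

The scene view agrees with this. Next I'll measure them and check the choice in one crop.

```bash
cat > h.py <<'E'
import numpy as np, cv2
from scipy.spatial.transform import Rotation as Ro
from bench import manip
def pose(c):
    if "eye" in c: return np.array(c["eye"]),Ro.from_euler("xyz",c["rotation"]).as_matrix()
    s=c["state"]; T=np.eye(4); T[:3,:3]=Ro.from_euler("xyz",s["ee_rot"]).as_matrix(); T[:3,3]=s["position"]
    T=T@np.array(c["T_tool_cam"]); return T[:3,3],T[:3,:3]
def cam(n):
    s=manip.read_state(); c=manip.read_camera(n); c["state"]=s; return c
def onz(c,uv,z):
    uv=np.reshape(uv,(-1,2)).astype(float); f=210/np.tan(np.radians(c["fov_y"])/2); e,R=pose(c)
    d=np.c_[(uv[:,0]-c["cx"])/f,(uv[:,1]-c["cy"])/f,np.ones(len(uv))]@R.T
    return e+d*((z-e[2])/d[:,2])[:,None]
def reds(c,amin=150):
    h=cv2.cvtColor(c["img"],cv2.COLOR_RGB2HSV)
    m=(((h[...,0]>168)|(h[...,0]<4))&(h[...,1]>150)).astype(np.uint8)
    m=cv2.morphologyEx(m,cv2.MORPH_OPEN,np.ones((3,3)))
    return [k for k in cv2.findContours(m,cv2.RETR_EXTERNAL,cv2.CHAIN_APPROX_NONE)[0] if cv2.contourArea(k)>amin]
def rect(c,k,z=0.01):
    p=onz(c,k,z)[:,:2]; r=cv2.minAreaRect((p*1000).astype(np.float32)); b=cv2.boxPoints(r)
    e=b[1]-b[0]; g=b[2]-b[1]; l=e if np.hypot(*e)>np.hypot(*g) else g
    return np.array(r[0]),sorted(r[1]),np.degrees(np.arctan2(l[1],l[0]))%180, cv2.contourArea((p*1000).astype(np.float32))/(r[1][0]*r[1][1])
E
python3 - <<'E'
from h import *
c=np.load("top0.npy",allow_pickle=True).item()
for k in reds(c):
    px=k.reshape(-1,2).mean(0)/.7; r=rect(c,k)
    print(px.round(),r[0].round(1),np.round(r[1],1),round(r[2],1),round(r[3],2))
h=cv2.cvtColor(c["img"],cv2.COLOR_RGB2HSV)[140:210,200:320]
m=((h[...,1]<125)&(h[...,2]>140)).astype(np.uint8)
k=max(cv2.findContours(m,cv2.RETR_EXTERNAL,cv2.CHAIN_APPROX_NONE)[0],key=cv2.contourArea)+[200,140]
for z in (0,.015): print("tray",rect(c,k,z))
cv2.imwrite("pics/crop.png",cv2.resize(c["img"][130:285,120:480,::-1],(800,344),interpolation=cv2.INTER_CUBIC))
E
```

```text
[769. 395.] [ 390.5 -597. ] [33.4 90.3] 91.8 0.61
[ 12. 394.] [399.4 593.7] [42.6 93.2] 141.5 0.59
[460. 364.] [ 444.8 -116.9] [37.9 44.7] 89.8 0.83
[198. 360.] [450.5 295.4] [34.8 43.7] 21.7 0.77
[595. 359.] [ 449.8 -325.8] [20.9 83.6] 29.8 0.88
[529. 343.] [ 474.5 -223.9] [40.3 42.8] 89.7 0.82
[248. 342.] [477.8 218. ] [42.3 45.1] 96.1 0.9
[753. 323.] [ 508.2 -575.5] [ 46.4 118.5] 105.9 0.43
[618. 290.] [ 556.3 -365.2] [19.1 52. ] 119.3 0.82
[215. 244.] [634.4 274.7] [18.7 84.8] 77.9 0.84
[572. 244.] [ 630.7 -294.5] [42.7 47.2] 119.4 0.89
[793. 186.] [ 723.5 -647.4] [20.4 62.9] 177.1 0.78
tray (array([623.33898926,  27.53396606]), [132.43081665039062, 234.75979614257812], np.float32(88.28845), 0.9599767988496527)
tray (array([621.06555176,  26.54610443]), [130.1539764404297, 230.72352600097656], np.float32(88.28847), 0.9599764209773022)
```

View pics/crop.png

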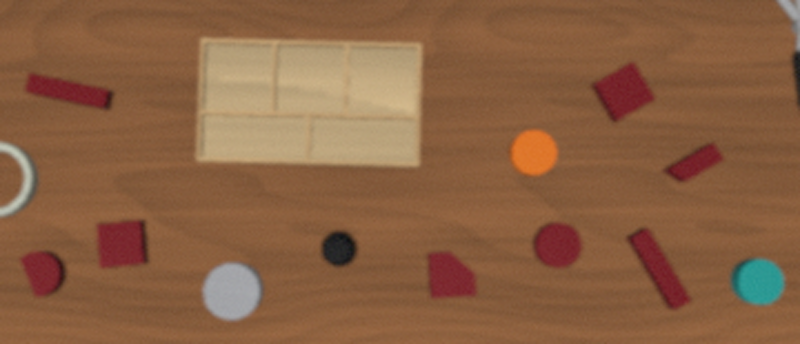

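The crop confirms the choice: the three broken pieces are clearly different from the five whole ones. I'll go over bar_a first, with a wrist view.

```bash
cat >> h.py <<'E'
def go(x,y,z,yaw,s=None,mod=True):
    """mm, deg -> total tool-axis shift (units of 60mm) and turn (units of 6deg), z-turn about tool z"""
    s=s or manip.read_state(); R=Ro.from_euler("xyz",s["ee_rot"]).as_matrix(); p=np.array(s["position"])*1000
    d=R.T@(np.array([x,y,z])-p)/60
    y0=np.degrees(np.arctan2(R[1,0],R[0,0])); dy=yaw-y0
    dy=(dy+90)%180-90 if mod else (dy+180)%360-180
    # shift in axes BEFORE turning, turn as tool z
    print("pos",p.round(1),"yaw",round(y0,1),"tilt",np.round(R[:2,2],3),"-> shift",d.round(3),"turn z",round(-dy/6,2),"open",round(s["opening"],3),"grip",round(s["grasp_force"],1),"t",round(s["t"],2),"F",np.round(s["force"],1))
E
python3 - <<'E'
from h import *
go(600,255,230,78)
E
```

```text
pos [150.2 554.3 244.2] yaw 164.8 tilt [-0.001 -0.002] -> shift [-8.541 -2.853  0.24 ] turn z 14.47 open 1.004 grip 0.0 t 0.1 F [ 0.9 -0.6  0.1]
```

Call:
{"op": "drive_tool", "data": {
  "plan": [
    [[0,0,0,-0.854,-0.285,0.024,0.6],[0,0,0,-0.854,-0.285,0.024,0.6],[0,0,0,-0.854,-0.285,0.024,0.6],[0,0,0,-0.854,-0.285,0.024,0.6],[0,0,0,-0.854,-0.285,0.024,0.6],[0,0,0,-0.854,-0.285,0.024,0.6],[0,0,0,-0.854,-0.285,0.024,0.6],[0,0,0,-0.854,-0.285,0.024,0.6]]
  ]
}}

```text
t: 1.1
position: [0.5113, 0.3144, 0.2331]
ee_rot: [-3.141, -0.001, 2.877]
force: [-0.7, 0.6, 0.1]
opening: 0.597
grasp_force: 0.0
```

Call:
{"op": "drive_tool", "data": {
  "plan": [
    [[0,0,0,-0.854,-0.285,0.024,0.6],[0,0,0,-0.854,-0.285,0.024,0.6],[0,0,1,0,0,0,0.6],[0,0,1,0,0,0,0.6],[0,0,1,0,0,0,0.6],[0,0,1,0,0,0,0.6],[0,0,1,0,0,0,0.6],[0,0,1,0,0,0,0.6]]
  ]
}}

```text
t: 2.1
position: [0.5999, 0.2557, 0.23]
ee_rot: [-3.14, -0.001, 2.245]
force: [0.2, 0.2, -0.6]
opening: 0.605
grasp_force: 0.0
```

Call:
{"op": "drive_tool", "data": {
  "plan": [
    [[0,0,1,0,0,0,0.6],[0,0,1,0,0,0,0.6],[0,0,1,0,0,0,0.6],[0,0,1,0,0,0,0.6],[0,0,1,0,0,0,0.6],[0,0,1,0,0,0,0.6],[0,0,1,0,0,0,0.6],[0,0,1,0,0,0,0.6]]
  ]
}}

```text
t: 3.1
position: [0.5998, 0.2557, 0.23]
ee_rot: [-3.14, 0.001, 1.407]
force: [0.3, -0.2, 0.7]
opening: 0.602
grasp_force: 0.0
```

```bash
cat >> h.py <<'E'
def look(name=None,n="wrist",amin=600):
    c=cam(n)
    if name: cv2.imwrite(f"pics/{name}.png",c["img"][:,:,::-1]); np.save(name+".npy",c,allow_pickle=True)
    for k in reds(c,amin):
        px=k.reshape(-1,2).mean(0); r=rect(c,k)
        print("px",px.round(),"xy",r[0].round(1),"size",np.round(r[1],1),"long",round(float(r[2]),1),"fill",round(r[3],2))
    return c
E
python3 - <<'E'
from h import *
go(634,275,150,78)
c=look("w1"); print(c["T_tool_cam"].round(3),c["fov_y"])
E
```

```text
pos [599.8 255.7 230. ] yaw 80.6 tilt [-0.002 -0.   ] -> shift [0.411 0.512 1.333] turn z 0.44 open 0.602 grip 0.0 t 3.1 F [ 0.3 -0.2  0.7]
px [182. 230.] xy [475.4 219. ] size [45.9 48.8] long 95.4 fill 0.92
px [139. 169.] xy [447.2 296.9] size [33.1 46.7] long 22.6 fill 0.81
px [305. 161.] xy [635.3 275.4] size [20.3 85.6] long 77.7 fill 0.93
[[-0.001 -0.958 -0.287  0.073]
 [ 1.    -0.001  0.001  0.   ]
 [-0.001 -0.287  0.958 -0.129]
 [ 0.     0.     0.     1.   ]] 69.02911086499434
```

View pics/w1.png

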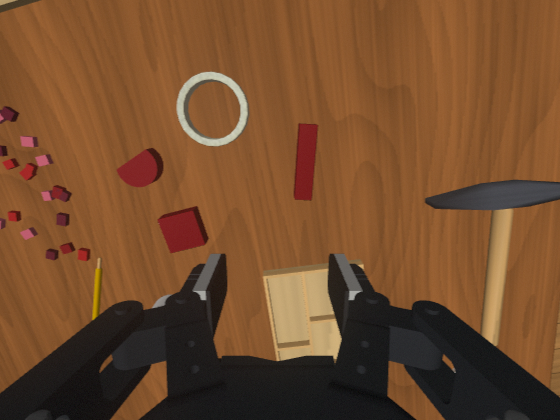

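The wrist view shows bar_a whole at (305,161), measured 85.6×20.3 mm, and square_a at (182,230). The tray corner is at (310,270) and the broken disc at (139,169). I'll grasp bar_a with the fingertips about 12 mm up, so they clear the tray walls when placing.

Call:
{"op": "drive_tool", "data": {
  "plan": [
    [[0,0,0,0.42,0.53,0,0.42],[0,0,0.48,0,0,0.6,0.42],[0,0,0,0,0,0.8,0.42],[0,0,0,0,0,0.8,0.42],[0,0,0,0,0,0.8,0.42],[0,0,0,0,0,0.3,0.42],[0,0,0,0,0,0.1,0.42],[0,0,0,0,0,0,0.42]]
  ],
  "newtons": 40
}}

```text
t: 4.15
position: [0.637, 0.276, 0.0285]
ee_rot: [3.139, -0.001, 1.361]
force: [-0.8, 0.1, 0.1]
opening: 0.42
grasp_force: 0.0
```

```bash
python3 - <<'E'
from h import *
go(635.3,275.4,26,77.7)
c=look("w2"); c=look("s2","scene")
i=c["img"]; cv2.imwrite("pics/s2c.png",cv2.resize(i[60:260,280:520,::-1],(720,600),interpolation=cv2.INTER_CUBIC))
E
```

```text
pos [637.  276.   28.5] yaw 78.0 tilt [0.003 0.001] -> shift [-0.016 -0.026  0.042] turn z 0.04 open 0.42 grip 0.0 t 4.15 F [-0.8  0.1  0.1]
px [ 28. 367.] xy [476.5 242.1] size [15.2 59.7] long 23.6 fill 0.56
px [272. 259.] xy [634.1 273.6] size [20.8 92.4] long 77.7 fill 0.96
px [ 33. 343.] xy [ 442.8 -558.3] size [145.1 186.5] long 12.3 fill 0.45
```

View pics/s2c.png

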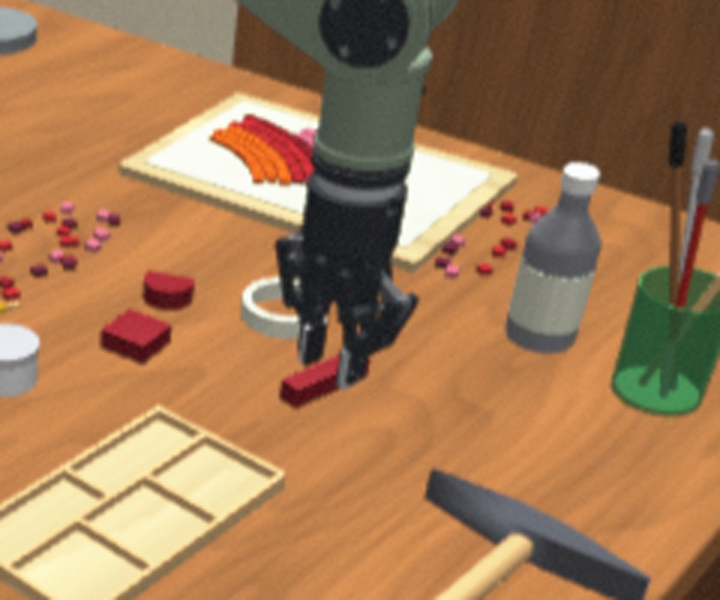

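View pics/w2.png

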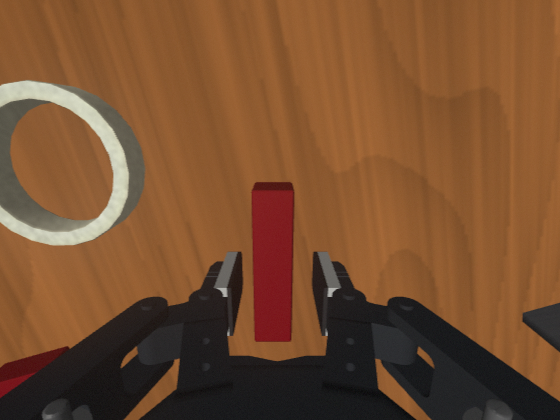

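The fingers straddle bar_a, whose centre is at (272,260) in the wrist view, and are aligned to about 2 mm. I'll drop a few mm and close.

Call:
{"op": "drive_tool", "data": {
  "plan": [
    [[0,0,0,-0.016,-0.026,0.05,0.42],[0,0,0,0,0,0,0.1],[0,0,0,0,0,0,0.1],[0,0,0,0,0,0,0.1],[0,0,0,0,0,0,0.1],[0,0,0,0,0,0,0.1]]
  ],
  "newtons": 50
}}

```text
t: 5.0
position: [0.6344, 0.2752, 0.0248]
ee_rot: [3.141, -0.0, 1.36]
force: [-0.8, -0.6, 5.3]
opening: 0.21
grasp_force: 51.5
```

Call:
{"op": "drive_tool", "data": {
  "plan": [
    [[0,0,0,0,0,-0.3,0.1],[0,0,0,0,0,-0.7,0.1],[0,0,0,0,0,-0.9,0.1],[0,0,0,0,0,-0.9,0.1]]
  ]
}}

```text
t: 5.5
position: [0.6335, 0.2748, 0.1934]
ee_rot: [-3.141, 0.0, 1.36]
force: [0.9, -0.5, -1.3]
opening: 0.214
grasp_force: 50.7
```

```bash
python3 - <<'E'
from h import *
go(610,-80,190,88.3)
c=look("w3")
E
```

```text
pos [633.5 274.8 193.4] yaw 77.9 tilt [-0.001 -0.   ] -> shift [-5.866  0.852  0.058] turn z -1.73 open 0.214 grip 50.7 t 5.5 F [ 0.9 -0.5 -1.3]
px [150. 267.] xy [474.6 218.6] size [48.  50.7] long 95.2 fill 0.89
px [ 99. 207.] xy [445.1 296.2] size [33.2 46.9] long 22.7 fill 0.82
px [277. 260.] xy [614.3 187.5] size [ 46.1 202. ] long 77.8 fill 0.94
```

Grasp is good: opening 0.214, about 18–20 mm, 51 N. Next I'll carry it over the tray and view the walls.

Call:
{"op": "drive_tool", "data": {
  "plan": [
    [[0,0,0,-0.906,0.148,0,0.1],[0,0,0,-0.906,0.148,0,0.1],[0,0,0,-0.906,0.148,0,0.1],[0,0,0,-0.906,0.148,0,0.1],[0,0,-0.87,-0.906,0.148,0,0.1],[0,0,-0.87,0,0,0,0.1],[0,0,0,0,0,0,0.1]]
  ]
}}

```text
t: 6.42
position: [0.6204, -0.0008, 0.192]
ee_rot: [-3.142, -0.0, 1.54]
force: [-0.8, 0.3, -1.6]
opening: 0.214
grasp_force: 50.7
```

```bash
python3 - <<'E'
from h import *
go(590,80,100,88.3)
c=look("w4")
E
```

```text
pos [620.4  -0.8 192. ] yaw 88.2 tilt [-0.  0.] -> shift [ 1.331 -0.548  1.533] turn z -0.01 open 0.214 grip 50.7 t 6.42 F [-0.8  0.3 -1.6]
px [123. 287.] xy [ 443.  -114.9] size [50.6 55.9] long 92.7 fill 0.73
px [477. 278.] xy [ 853.1 -110.8] size [59.3 80.1] long 134.6 fill 0.4
px [277. 265.] xy [617.2 -93.6] size [ 46.  192.6] long 88.1 fill 0.94
```

View pics/w4.png

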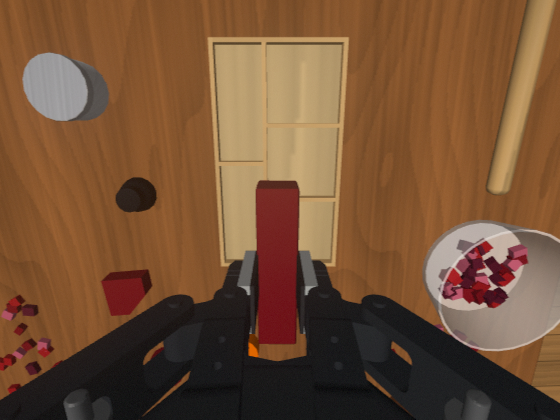

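The view shows the whole tray, with corners near (209,38), (348,38), (337,266) and (220,266). The bar bays are on the left (-x). The bar is held straight.

```bash
python3 - <<'E'
from h import *
c=np.load("w4.npy",allow_pickle=True).item()
h=cv2.cvtColor(c["img"],cv2.COLOR_RGB2HSV)
m=((h[...,0]>12)&(h[...,0]<32)&(h[...,1]<150)&(h[...,2]>140)).astype(np.uint8); m[:,:190]=0; m[:,365:]=0; m[275:]=0
m=cv2.morphologyEx(m,cv2.MORPH_OPEN,np.ones((3,3)))
k=cv2.convexHull(np.argwhere(m)[:,::-1].astype(np.float32).reshape(-1,1,2))
print(k.reshape(-1,2).min(0),k.reshape(-1,2).max(0)); print(rect(c,k,.015))
print(onz(c,[[209,38],[348,38],[337,266],[220,266]],.015).round(4)[:,:2])
E
```

```text
[208.  37.] [348. 266.]
(array([622.35070801,  29.58843994]), [127.50602722167969, 226.2833709716797], np.float32(88.20231), 0.9981016847467057)
[[ 0.5644  0.1438]
 [ 0.6888  0.1399]
 [ 0.6845 -0.0856]
 [ 0.555  -0.0814]]
```

Call:
{"op": "drive_tool", "data": {
  "plan": [
    [[0,0,0,0.71,-0.303,0,0.1],[0,0,0,0.71,-0.303,0,0.1],[0,0,0,0,0,0.7,0.1],[0,0,0,0,0,0.8,0.1],[0,0,0,0,0,0.6,0.1],[0,0,0,0,0,0.3,0.1],[0,0,0,0,0,0.1,0.1],[0,0,0,0,0,0.05,0.1]]
  ]
}}

```text
t: 7.48
position: [0.5879, 0.0864, 0.04]
ee_rot: [3.139, -0.0, 1.543]
force: [0.4, -0.2, -0.6]
opening: 0.219
grasp_force: 50.7
```

```bash
python3 - <<'E'
from h import *
go(586.7,85.5,30,88.2)
E
```

```text
pos [587.9  86.4  40. ] yaw 88.4 tilt [ 0.002 -0.   ] -> shift [-0.015 -0.02   0.167] turn z 0.03 open 0.219 grip 50.7 t 7.47 F [ 0.4 -0.2 -0.6]
```

Call:
{"op": "drive_tool", "data": {
  "plan": [
    [[0,0,0,-0.015,-0.02,0.06,0.1],[0,0,0,0,0,0.05,0.1],[0,0,0,0,0,0.03,0.1],[0,0,0,0,0,0.01,0.1],[0,0,0,0,0,0,0.1]]
  ]
}}

```text
t: 8.1
position: [0.5855, 0.0852, 0.0299]
ee_rot: [3.142, -0.0, 1.543]
force: [0.7, 0.9, -0.4]
opening: 0.217
grasp_force: 50.7
```

Call:
{"op": "drive_tool", "data": {
  "plan": [
    [[0,0,0,0,0,0.015,0.1],[0,0,0,0,0,0,0.1]]
  ]
}}

```text
t: 8.35
position: [0.5856, 0.0852, 0.0297]
ee_rot: [3.141, 0.0, 1.543]
force: [-2.0, -0.2, 5.3]
opening: 0.214
grasp_force: 51.3
```

Contact with the floor (5 N). I'll release gently and rise.

Call:
{"op": "drive_tool", "data": {
  "plan": [
    [[0,0,0,0,0,0,0.3],[0,0,0,0,0,0,0.38],[0,0,0,0,0,0,0.38],[0,0,0,0,0,-0.3,0.38],[0,0,0,0,0,-0.8,0.38],[0,0,0,0,0,-0.8,0.38],[0,0,0,0,0,-0.8,0.38]]
  ]
}}

```text
t: 9.22
position: [0.5857, 0.0853, 0.194]
ee_rot: [3.14, -0.0, 1.543]
force: [0.4, 0.5, -0.4]
opening: 0.377
grasp_force: 0.0
```

```bash
python3 - <<'E'
from h import *
c=look("w5"); 
for k in reds(c): print(rect(c,k,.015)[:3])
go(450,-360,195,30)
E
```

```text
px [502. 341.] xy [ 861.4 -113.6] size [45.7 65.8] long 142.7 fill 0.64
px [277. 192.] xy [586.1  83.9] size [18.6 85.4] long 87.9 fill 0.96
px [153.  50.] xy [475.8 221.9] size [46.  46.1] long 5.5 fill 0.95
(array([ 857.07922363, -109.28263092]), [45.000125885009766, 64.72413635253906], np.float32(142.70567))
(array([586.08966064,  85.07576752]), [18.266460418701172, 84.01885223388672], np.float32(87.882774))
(array([349.4503479 , 205.16586304]), [10.831896781921387, 14.055341720581055], np.float32(74.385155))
(array([477.58157349, 220.90281677]), [45.217708587646484, 45.393531799316406], np.float32(5.5062575))
pos [590.2  85.4 202.2] yaw 88.4 tilt [ 0.015 -0.   ] -> shift [-7.486 -2.13   0.084] turn z 9.73 open 0.377 grip 0.0 t 9.28 F [1.8 0.2 4.5]
```

View pics/w5.png

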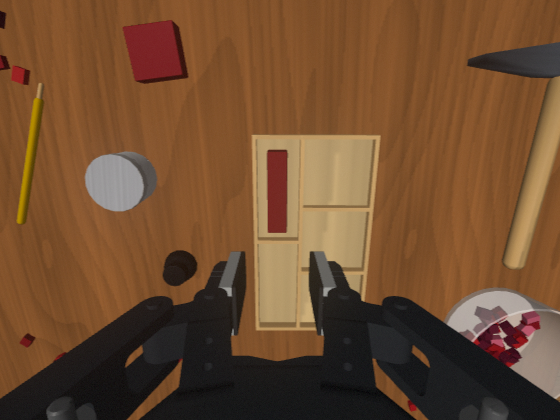

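Bar_a lies flat in its bay at (277,192). On to bar_b.

Call:
{"op": "drive_tool", "data": {
  "plan": [
    [[0,0,0,-0.815,-0.312,0,0.42],[0,0,0,-0.815,-0.312,0,0.42],[0,0,0,-0.815,-0.312,0,0.42],[0,0,0,-0.815,-0.312,0,0.42],[0,0,0,-0.815,-0.312,0,0.42],[0,0,0,-0.815,-0.312,0,0.42],[0,0,0,-0.815,-0.312,0,0.42],[0,0,0,-0.815,-0.312,0,0.42]]
  ]
}}

```text
t: 10.28
position: [0.4242, -0.3033, 0.1924]
ee_rot: [3.14, 0.002, 1.543]
force: [1.2, 0.2, 0.3]
opening: 0.423
grasp_force: 0.0
```

Call:
{"op": "drive_tool", "data": {
  "plan": [
    [[0,0,0,-0.815,-0.312,0,0.42],[0,0,1,0,0,0,0.42],[0,0,1,0,0,0,0.42],[0,0,1,0,0,0,0.42],[0,0,1,0,0,0,0.42],[0,0,1,0,0,0,0.42],[0,0,1,0,0,0,0.42],[0,0,1,0,0,0,0.42]]
  ]
}}

```text
t: 11.28
position: [0.4048, -0.3502, 0.1921]
ee_rot: [3.14, 0.0, 0.806]
force: [0.0, -0.1, 1.0]
opening: 0.418
grasp_force: 0.0
```

Call:
{"op": "drive_tool", "data": {
  "plan": [
    [[0,0,1,0,0,0,0.42],[0,0,1,0,0,0,0.42],[0,0,0.7,0,0,0,0.42],[0,0,0,0,0,0,0.42],[0,0,0,0,0,0,0.42]]
  ]
}}

```text
t: 11.9
position: [0.4048, -0.3501, 0.1916]
ee_rot: [3.141, -0.0, 0.528]
force: [-0.0, 0.2, 0.2]
opening: 0.42
grasp_force: 0.0
```

```bash
python3 - <<'E'
from h import *
c=look("w6")
go(450,-326,25,30)
E
```

```text
px [473. 229.] xy [ 462.4 -577.4] size [183.5 202.4] long 12.6 fill 0.8
px [276. 138.] xy [ 450.9 -322.4] size [19.2 85.3] long 30.3 fill 0.94
px [372.  57.] xy [ 558. -360.] size [20.2 57.3] long 120.2 fill 0.93
px [192.  57.] xy [ 476.  -217.7] size [45.3 46.3] long 74.9 fill 0.78
px [65. 24.] xy [ 445.4 -107. ] size [44.1 47.1] long 93.9 fill 0.78
pos [ 404.7 -350.   191.4] yaw 30.2 tilt [ 0.    -0.001] -> shift [0.853 0.032 2.774] turn z 0.04 open 0.421 grip 0.0 t 11.95 F [0.8 0.8 0.2]
```

Bar_b measures 85×19 mm, yaw 30.3, at (276,138) in the wrist view. The two cameras agree to 3.5 mm. Descending.

Call:
{"op": "drive_tool", "data": {
  "plan": [
    [[0,0,0,0.888,0,0,0.42],[0,0,0,0,0,0.6,0.42],[0,0,0,0,0,0.8,0.42],[0,0,0,0,0,0.8,0.42],[0,0,0,0,0,0.4,0.42],[0,0,0,0,0,0.16,0.42],[0,0,0,0,0,0,0.42]]
  ]
}}

```text
t: 12.82
position: [0.4508, -0.3232, 0.0254]
ee_rot: [-3.141, 0.0, 0.527]
force: [0.6, -0.1, 0.5]
opening: 0.419
grasp_force: 0.0
```

```bash
python3 - <<'E'
from h import *
c=look("w7")
for k in reds(c): print(rect(c,k,.02)[:3])
go(450.5,-323.5,24.8,30.3)
E
```

```text
px [547. 354.] xy [ 475.1 -482.8] size [24.4 67. ] long 45.0 fill 0.53
px [275. 265.] xy [ 446.6 -324.2] size [20.8 89.1] long 29.7 fill 0.97
px [474. 119.] xy [ 557.  -361.9] size [21.4 65.1] long 120.1 fill 0.91
px [100. 115.] xy [ 472.5 -215.7] size [48.2 48.7] long 120.1 fill 0.78
(array([ 319.86950684, -229.76908875]), [10.599883079528809, 13.71123218536377], np.float32(107.8164))
(array([ 350.67541504, -228.33624268]), [10.104588508605957, 11.909881591796875], np.float32(120.14529))
(array([ 477.83694458, -469.24853516]), [22.674175262451172, 62.35942459106445], np.float32(44.955307))
(array([ 451.30133057, -321.6031189 ]), [19.40252113342285, 82.95557403564453], np.float32(29.665218))
(array([ 554.07141113, -356.65826416]), [19.893857955932617, 60.5889778137207], np.float32(120.14401))
(array([ 475.41891479, -220.58833313]), [44.91432571411133, 45.368038177490234], np.float32(120.14395))
pos [ 451.4 -323.8   26.3] yaw 30.2 tilt [ 0.001 -0.001] -> shift [-0.01  -0.012  0.025] turn z -0.02 open 0.42 grip 0.0 t 12.88 F [-0.9 -0.4 -0. ]
```

Call:
{"op": "drive_tool", "data": {
  "plan": [
    [[0,0,0,0,0,0.01,0.1],[0,0,0,0,0,0,0.1],[0,0,0,0,0,0,0.1],[0,0,0,0,0,0,0.1],[0,0,0,0,0,-0.3,0.1],[0,0,0,0,0,-0.7,0.1],[0,0,0,0,0,-0.7,0.1]]
  ]
}}

```text
t: 13.75
position: [0.4503, -0.3227, 0.1282]
ee_rot: [-3.141, 0.0, 0.527]
force: [0.5, -0.5, -0.8]
opening: 0.215
grasp_force: 49.3
```

Call:
{"op": "drive_tool", "data": {
  "plan": [
    [[0,0,0,0.735,-0.53,0,0.1],[0,0,0,0.735,-0.53,0,0.1],[0,0,0,0.735,-0.53,0,0.1],[0,0,0,0.735,-0.53,0,0.1],[0,0,0,0.735,-0.53,0,0.1],[0,0,0,0.735,-0.53,0,0.1],[0,0,-0.967,0,0,0,0.1],[0,0,-0.967,0,0,0,0.1]]
  ]
}}

```text
t: 14.75
position: [0.5835, -0.0239, 0.1274]
ee_rot: [3.141, 0.0, 0.735]
force: [-0.1, -0.5, -0.4]
opening: 0.216
grasp_force: 49.3
```

Call:
{"op": "drive_tool", "data": {
  "plan": [
    [[0,0,-0.967,0,0,0,0.1],[0,0,-0.967,0,0,0,0.1],[0,0,-0.967,0,0,0,0.1],[0,0,-0.967,0,0,0,0.1],[0,0,-0.967,0,0,0,0.1],[0,0,-0.967,0,0,0,0.1],[0,0,-0.967,0,0,0,0.1],[0,0,-0.967,0,0,0,0.1]]
  ]
}}

```text
t: 15.75
position: [0.5832, -0.0251, 0.1275]
ee_rot: [3.141, 0.0, 1.543]
force: [0.3, -0.2, -0.3]
opening: 0.216
grasp_force: 49.3
```

```bash
python3 - <<'E'
from h import *
go(583.3,-26,29.5,88.2)
E
```

```text
pos [583.2 -25.1 127.5] yaw 88.4 tilt [ 0. -0.] -> shift [-1.500e-02  1.000e-03  1.634e+00] turn z 0.03 open 0.216 grip 49.3 t 15.75 F [ 0.3 -0.2 -0.3]
```

Call:
{"op": "drive_tool", "data": {
  "plan": [
    [[0,0,0,-0.03,0,0.5,0.1],[0,0,0,0,0,0.6,0.1],[0,0,0,0,0,0.3,0.1],[0,0,0,0,0,0.12,0.1],[0,0,0,0,0,0.06,0.1],[0,0,0,0,0,0.03,0.1],[0,0,0,0,0,0,0.1]]
  ]
}}

```text
t: 16.62
position: [0.5844, -0.0271, 0.0317]
ee_rot: [3.14, 0.0, 1.54]
force: [-1.4, -0.0, 4.7]
opening: 0.218
grasp_force: 49.8
```

Call:
{"op": "drive_tool", "data": {
  "plan": [
    [[0,0,0,0,0,0.015,0.1],[0,0,0,0,0,0,0.1]]
  ]
}}

```text
t: 16.88
position: [0.5844, -0.0271, 0.0317]
ee_rot: [3.14, 0.0, 1.54]
force: [-4.2, 0.3, 10.0]
opening: 0.212
grasp_force: 50.5
```

Call:
{"op": "drive_tool", "data": {
  "plan": [
    [[0,0,0,0,0,0,0.3],[0,0,0,0,0,0,0.38],[0,0,0,0,0,0,0.38],[0,0,0,0,0,-0.3,0.38],[0,0,0,-0.3,0,-0.8,0.38],[0,0,0,-0.7,0,-0.6,0.38],[0,0,0,0,0,-0.8,0.38],[0,0,0,0,0,0,0.38]]
  ]
}}

```text
t: 17.88
position: [0.5854, -0.0887, 0.1863]
ee_rot: [3.129, 0.003, 1.538]
force: [0.8, -0.8, -0.3]
opening: 0.381
grasp_force: 0.0
```

```bash
python3 - <<'E'
from h import *
c=look("w8",amin=300)
for k in reds(c): print(rect(c,k,.025)[:3])
go(476,160,195,88.3)
E
```

```text
px [310. 346.] xy [ 619.5 -277.6] size [34.1 35.4] long 0.6 fill 0.78
px [137. 218.] xy [ 443.7 -114.7] size [49.4 50.2] long 93.6 fill 0.78
px [528. 198.] xy [ 851.9 -106.9] size [59.7 87. ] long 130.3 fill 0.49
px [272. 129.] xy [584.5 -27. ] size [18.8 86.2] long 88.3 fill 0.97
px [268.  21.] xy [585.3  66. ] size [19.2 33.3] long 88.3 fill 0.97
(array([ 617.89978027, -264.69464111]), [32.44590759277344, 33.676788330078125], np.float32(0.60192984))
(array([ 479.24221802, -195.63739014]), [20.44691276550293, 24.727947235107422], np.float32(21.926424))
(array([ 781.47509766, -190.95352173]), [15.765898704528809, 27.781919479370117], np.float32(78.51928))
(array([ 320.49371338, -122.61029053]), [12.258478164672852, 20.93756103515625], np.float32(59.33557))
(array([ 450.71658325, -109.83239746]), [46.95692825317383, 47.72980499267578], np.float32(93.5808))
(array([ 838.87194824, -102.39230347]), [56.806678771972656, 82.7518310546875], np.float32(130.31223))
(array([584.54644775, -26.44759369]), [17.920696258544922, 81.98229217529297], np.float32(88.31244))
(array([585.30456543,  61.99003601]), [18.294260025024414, 31.675077438354492], np.float32(88.257774))
pos [583.6 -87.8 183.3] yaw 88.2 tilt [ 0.007 -0.002] -> shift [ 4.071 -1.922 -0.216] turn z -0.02 open 0.379 grip 0.0 t 17.93 F [ 0.1 -0.1 -0.5]
```

View pics/w8.png

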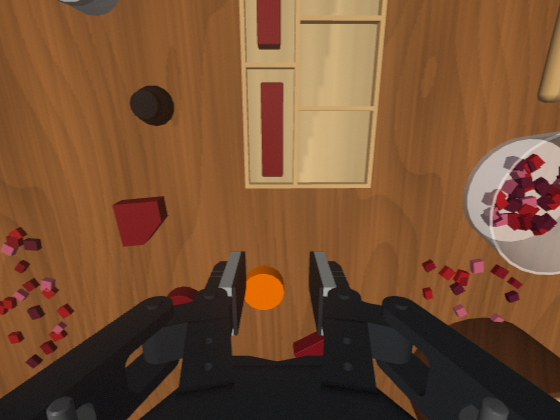

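Both bars lie flat in their bays, at (272,129) and (269,20). Next is square_b.

Call:
{"op": "drive_tool", "data": {
  "plan": [
    [[0,0,0,-0.79,-0.01,0,0.68],[0,0,0,-0.79,-0.01,0,0.68],[0,0,0,-0.79,-0.01,0,0.68],[0,0,0,-0.79,-0.01,0,0.68],[0,0,0.987,-0.79,-0.01,0,0.68],[0,0,0.987,0,0,0,0.68],[0,0,0.987,0,0,0,0.68],[0,0,0.987,0,0,0,0.68]]
  ]
}}

```text
t: 18.92
position: [0.5703, -0.323, 0.1776]
ee_rot: [-3.138, -0.001, 1.123]
force: [-0.3, 0.6, 0.2]
opening: 0.682
grasp_force: 0.0
```

Call:
{"op": "drive_tool", "data": {
  "plan": [
    [[0,0,0.987,0,0,0,0.68],[0,0,0.987,0,0,0,0.68],[0,0,0.987,0,0,0,0.68],[0,0,0.987,0,0,0,0.68],[0,0,0.987,0,0,0,0.68],[0,0,0.987,0,0,0,0.68],[0,0,0,0,0,0,0.68],[0,0,0,0,0,0,0.68]]
  ]
}}

```text
t: 19.92
position: [0.5708, -0.3232, 0.1785]
ee_rot: [-3.14, 0.001, 0.508]
force: [0.6, -0.6, 0.3]
opening: 0.676
grasp_force: 0.0
```

```bash
python3 - <<'E'
from h import *
c=look("w9",amin=500)
go(630.7,-294.5,22.5,29)
E
```

```text
px [551. 321.] xy [ 588.1 -665. ] size [28.8 59.6] long 43.9 fill 0.49
px [304. 227.] xy [ 553.9 -362.2] size [19.8 52.5] long 119.1 fill 0.92
px [142. 229.] xy [ 470.4 -218.4] size [45.3 45.9] long 119.1 fill 0.78
px [ 25. 204.] xy [ 440.8 -107.6] size [47.  47.6] long 3.4 fill 0.82
px [278. 124.] xy [ 631.  -290.7] size [45.2 45.4] long 119.0 fill 0.98
pos [ 570.9 -323.4  178.7] yaw 29.1 tilt [-0.001  0.001] -> shift [1.106 0.066 2.603] turn z 0.01 open 0.681 grip 0.0 t 19.98 F [ 0.  -0.6 -0.9]
```

Call:
{"op": "drive_tool", "data": {
  "plan": [
    [[0,0,0,0.567,0.01,0,0.68],[0,0,0,0.567,0.01,0,0.68],[0,0,0,0,0,0.6,0.68],[0,0,0,0,0,0.8,0.68],[0,0,0,0,0,0.7,0.68],[0,0,0,0,0,0.3,0.68],[0,0,0,0,0,0.17,0.68],[0,0,0,0,0,0,0.68]]
  ]
}}

```text
t: 20.98
position: [0.6318, -0.2922, 0.0258]
ee_rot: [3.141, -0.001, 0.506]
force: [0.9, 0.1, 0.2]
opening: 0.68
grasp_force: 0.0
```

```bash
python3 - <<'E'
from h import *
c=look("w10",amin=500)
for k in reds(c,2000): print(rect(c,k,.02)[:3])
go(631,-291.5,24,29)
E
```

```text
px [273. 270.] xy [ 627.4 -292.3] size [47.7 50.3] long 28.9 fill 0.94
(array([ 632.14129639, -289.86157227]), [44.42469787597656, 46.8039436340332], np.float32(28.892878))
pos [ 632.3 -292.5   26.7] yaw 29.0 tilt [ 0.002 -0.001] -> shift [-0.011 -0.026  0.045] turn z -0.0 open 0.68 grip 0.0 t 21.02 F [-0.2  0.4  0.4]
```

View pics/w10.png

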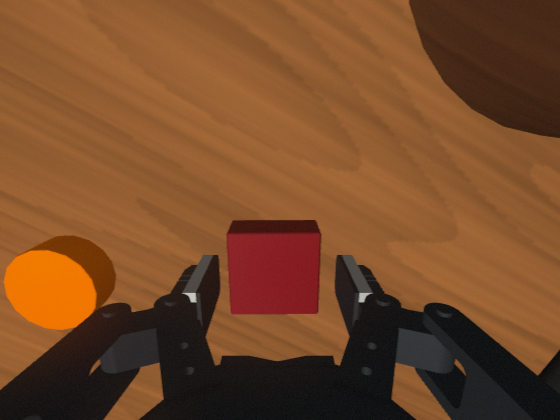

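Square_b sits centred between the open fingers, at (274,268). Closing.

Call:
{"op": "drive_tool", "data": {
  "plan": [
    [[0,0,0,0,-0.02,0.03,0.68],[0,0,0,0,0,0,0.4],[0,0,0,0,0,0,0.4],[0,0,0,0,0,0,0.4],[0,0,0,0,0,0,0.4]]
  ]
}}

```text
t: 21.65
position: [0.6317, -0.2914, 0.025]
ee_rot: [3.139, -0.001, 0.506]
force: [0.4, 0.1, 5.9]
opening: 0.51
grasp_force: 51.6
```

Call:
{"op": "drive_tool", "data": {
  "plan": [
    [[0,0,0,0,0,-0.2,0.4],[0,0,0,0,0,-0.6,0.4],[0,0,0,0,0,-0.9,0.4],[0,0,0,0,0,0,0.4]]
  ]
}}

```text
t: 22.15
position: [0.6343, -0.2929, 0.1323]
ee_rot: [3.131, -0.006, 0.506]
force: [-0.1, -1.1, -1.0]
opening: 0.506
grasp_force: 51.2
```

```bash
python3 - <<'E'
from h import *
go(643.7,-45.9,130,-1.8)
E
```

```text
pos [ 634.3 -292.9  132.3] yaw 29.0 tilt [ 0.01  -0.007] -> shift [ 2.133 -3.526  0.013] turn z 5.13 open 0.506 grip 51.2 t 22.15 F [-0.1 -1.1 -1. ]
```

Call:
{"op": "drive_tool", "data": {
  "plan": [
    [[0,0,0,0.432,-0.696,0,0.4],[0,0,0,0.432,-0.696,0,0.4],[0,0,0,0.432,-0.696,0,0.4],[0,0,0,0.432,-0.696,0,0.4],[0,0,0,0.432,-0.696,0,0.4],[0,0,0.855,0,0,0,0.4],[0,0,0.855,0,0,0,0.4],[0,0,0.855,0,0,0,0.4]]
  ]
}}

```text
t: 23.15
position: [0.6415, -0.0447, 0.1237]
ee_rot: [-3.14, 0.003, 0.235]
force: [-0.4, 0.6, -1.3]
opening: 0.508
grasp_force: 51.3
```

Call:
{"op": "drive_tool", "data": {
  "plan": [
    [[0,0,0.855,0,0,0,0.4],[0,0,0.855,0,0,0,0.4],[0,0,0.855,0,0,0,0.4],[0,0,0,0,0,0,0.4],[0,0,0,0,0,0,0.4]]
  ]
}}

```text
t: 23.78
position: [0.6422, -0.0452, 0.1245]
ee_rot: [-3.141, 0.002, -0.03]
force: [0.8, 0.4, -1.2]
opening: 0.506
grasp_force: 51.3
```

```bash
python3 - <<'E'
from h import *
go(643.7,-45.9,30,-1.8)
E
```

```text
pos [642.2 -45.2 124.5] yaw -1.7 tilt [-0.002  0.   ] -> shift [0.028 0.011 1.575] turn z 0.01 open 0.506 grip 51.3 t 23.77 F [ 0.8  0.4 -1.2]
```

Call:
{"op": "drive_tool", "data": {
  "plan": [
    [[0,0,0,0.028,0.011,0.4,0.4],[0,0,0,0,0,0.5,0.4],[0,0,0,0,0,0.35,0.4],[0,0,0,0,0,0.15,0.4],[0,0,0,0,0,0.08,0.4],[0,0,0,0,0,0.04,0.4],[0,0,0,0,0,0,0.4]]
  ]
}}

```text
t: 24.65
position: [0.6451, -0.0461, 0.0349]
ee_rot: [3.141, -0.001, -0.031]
force: [0.2, -0.2, -1.8]
opening: 0.506
grasp_force: 51.3
```

Call:
{"op": "drive_tool", "data": {
  "plan": [
    [[0,0,0,0,0,0.02,0.4],[0,0,0,0,0,0.02,0.4],[0,0,0,0,0,0,0.4]]
  ]
}}

```text
t: 25.02
position: [0.6444, -0.046, 0.0317]
ee_rot: [-3.142, 0.0, -0.031]
force: [0.3, 1.0, -2.0]
opening: 0.508
grasp_force: 51.3
```

Call:
{"op": "drive_tool", "data": {
  "plan": [
    [[0,0,0,0,0,0.02,0.4],[0,0,0,0,0,0,0.4]]
  ]
}}

```text
t: 25.28
position: [0.6444, -0.046, 0.0303]
ee_rot: [-3.142, 0.0, -0.031]
force: [0.3, -0.1, -0.8]
opening: 0.506
grasp_force: 51.3
```

Call:
{"op": "drive_tool", "data": {
  "plan": [
    [[0,0,0,0,0,0.012,0.4],[0,0,0,0,0,0,0.4]]
  ]
}}

```text
t: 25.52
position: [0.6446, -0.046, 0.0301]
ee_rot: [3.142, -0.0, -0.031]
force: [-1.9, 0.8, 0.0]
opening: 0.503
grasp_force: 51.5
```

Square_b is on the floor. Release, rise, and go to square_a's viewpoint.

Call:
{"op": "drive_tool", "data": {
  "plan": [
    [[0,0,0,0,0,0,0.56],[0,0,0,0,0,0,0.62],[0,0,0,0,0,0,0.62],[0,0,0,0,0,-0.3,0.62],[0,0,0,0,0,-0.8,0.62],[0,0,0,0,0,-0.8,0.62],[0,0,0,0,0,-0.8,0.62],[0,0,0,-0.56,-0.6,0,0.68]]
  ]
}}

```text
t: 26.52
position: [0.6178, -0.0114, 0.2003]
ee_rot: [3.139, -0.017, -0.035]
force: [0.0, 2.2, -0.4]
opening: 0.679
grasp_force: 0.0
```

Call:
{"op": "drive_tool", "data": {
  "plan": [
    [[0,0,0,-0.56,-0.6,0,0.68],[0,0,0,-0.56,-0.6,0,0.68],[0,0,0,-0.56,-0.6,0,0.68],[0,0,0,-0.56,-0.6,0,0.68],[0,0,0,-0.56,-0.6,0,0.68],[0,0,-0.6,-0.56,-0.6,0,0.68],[0,0,-0.6,0,0,0,0.68],[0,0,0,0,0,0,0.68]]
  ]
}}

```text
t: 27.52
position: [0.4174, 0.2138, 0.1932]
ee_rot: [-3.141, -0.002, 0.095]
force: [0.1, -0.1, -0.5]
opening: 0.682
grasp_force: 0.0
```

```bash
python3 - <<'E'
from h import *
c=look("w11",amin=500)
go(477,220,24,5.4)
c=look("t11","top",amin=150)
E
```

```text
px [193. 153.] xy [450.4 299.8] size [33.7 46.5] long 22.3 fill 0.81
px [277. 132.] xy [478.6 219.9] size [45.2 45.2] long 5.4 fill 0.96
px [536.  36.] xy [587.9 -10.4] size [25.1 45.7] long 87.9 fill 0.72
px [443.  19.] xy [590.3  80.7] size [21.4 87.6] long 88.2 fill 0.91
pos [417.7 213.4 193. ] yaw 5.4 tilt [0.002 0.   ] -> shift [ 0.988 -0.016  2.818] turn z -0.01 open 0.682 grip 0.0 t 27.57 F [ 0.6 -0.2 -0.1]
px [540. 276.] xy [ 394.1 -596.7] size [28.7 89.6] long 89.8 fill 0.69
px [ 11. 269.] xy [417.  586.8] size [38.7 58.8] long 108.1 fill 0.7
px [322. 255.] xy [ 444.8 -118. ] size [42.4 42.6] long 89.8 fill 0.79
px [139. 252.] xy [450.4 295.8] size [33.2 43.3] long 22.9 fill 0.77
px [371. 240.] xy [ 474.5 -223.9] size [40.4 42.6] long 89.0 fill 0.8
px [174. 240.] xy [477.5 217.9] size [42.4 44.4] long 95.0 fill 0.91
px [526. 227.] xy [ 502.2 -575.1] size [ 37.1 109. ] long 97.6 fill 0.55
px [433. 203.] xy [ 556.3 -365.2] size [19.1 52. ] long 119.3 fill 0.81
px [284. 192.] xy [584.4 -29. ] size [15.4 75.4] long 87.6 fill 0.84
px [233. 191.] xy [586.1  85.6] size [14.9 77.9] long 87.8 fill 0.84
px [292. 166.] xy [644.4 -48.7] size [36.5 39.1] long 179.6 fill 1.0
px [555. 131.] xy [ 724.7 -647.5] size [20.4 65.3] long 177.1 fill 0.74
```

View pics/w11.png

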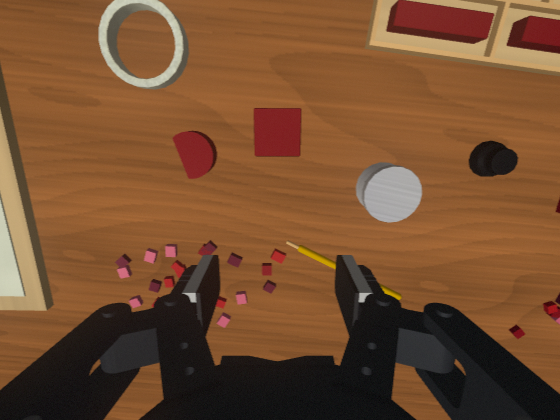

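Square_a is at (277,132), whole and 45.2×45.2 mm. The broken disc at (195,154) and the grey cylinder leave room for the fingers. The top camera confirms square_b in its bay at (644,-48).

Call:
{"op": "drive_tool", "data": {
  "plan": [
    [[0,0,0,0.51,0,0,0.68],[0,0,0,0.51,0,0,0.68],[0,0,0,0,0,0.7,0.68],[0,0,0,0,0,0.8,0.68],[0,0,0,0,0,0.8,0.68],[0,0,0,0,0,0.35,0.68],[0,0,0,0,0,0.165,0.68],[0,0,0,0,0,0,0.68]]
  ]
}}

```text
t: 28.62
position: [0.4786, 0.2186, 0.0228]
ee_rot: [3.142, 0.0, 0.093]
force: [0.7, -0.8, -1.1]
opening: 0.677
grasp_force: 0.0
```

```bash
python3 - <<'E'
from h import *
c=cam("wrist")
for k in reds(c,2000): print(rect(c,k,.02)[:3])
go(478,220,24,5.4)
E
```

```text
(array([463.3180542 , 296.99047852]), [23.83909034729004, 45.16123580932617], np.float32(103.05977))
(array([481.27310181, 220.22943115]), [44.29410171508789, 49.01133728027344], np.float32(5.292135))
(array([586.66119385, 124.88866425]), [23.084827423095703, 23.65450668334961], np.float32(177.9639))
pos [479.3 218.9  23.6] yaw 5.4 tilt [0.001 0.   ] -> shift [-0.02  -0.02  -0.006] turn z -0.01 open 0.681 grip 0.0 t 28.68 F [-0.4 -0.4 -0.4]
```

Call:
{"op": "drive_tool", "data": {
  "plan": [
    [[0,0,0,0,0,-0.01,0.4],[0,0,0,0,0,0,0.4],[0,0,0,0,0,0,0.4],[0,0,0,0,0,0,0.4],[0,0,0,0,0,-0.2,0.4],[0,0,0,0,0,-0.6,0.4],[0,0,0,0,0,-0.8,0.4],[0,0,0,0,0,0,0.4]]
  ]
}}

```text
t: 29.68
position: [0.4816, 0.22, 0.1243]
ee_rot: [-3.14, -0.01, 0.095]
force: [0.6, -0.4, -0.7]
opening: 0.507
grasp_force: 51.4
```

Call:
{"op": "drive_tool", "data": {
  "plan": [
    [[0,0,0,0.657,0.552,0,0.4],[0,0,0,0.657,0.552,0,0.4],[0,0,0,0.657,0.552,0,0.4],[0,0,0,0.657,0.552,0,0.4],[0,0,0.6,0,0,0,0.4],[0,0,0.6,0,0,0,0.4],[0,0,0,0,0,0,0.4],[0,0,0,0,0,0,0.4]]
  ]
}}

```text
t: 30.68
position: [0.6469, 0.1021, 0.1185]
ee_rot: [3.141, 0.002, -0.03]
force: [0.3, -0.2, -1.1]
opening: 0.504
grasp_force: 51.4
```

```bash
python3 - <<'E'
from h import *
go(647.5,101.5,33,-1.8)
E
```

```text
pos [646.9 102.1 118.5] yaw -1.7 tilt [-0.002 -0.   ] -> shift [0.014 0.009 1.425] turn z 0.01 open 0.504 grip 51.4 t 30.68 F [ 0.3 -0.2 -1.1]
```

Call:
{"op": "drive_tool", "data": {
  "plan": [
    [[0,0,0,0,0,0.4,0.4],[0,0,0,0,0,0.5,0.4],[0,0,0,0,0,0.3,0.4],[0,0,0,0,0,0.14,0.4],[0,0,0,0,0,0.08,0.4],[0,0,0,0,0,0.03,0.4],[0,0,0,0,0,0.01,0.4],[0,0,0,0,0,0,0.4]]
  ]
}}

```text
t: 31.68
position: [0.6482, 0.102, 0.0325]
ee_rot: [-3.142, -0.001, -0.031]
force: [0.3, -0.6, -1.6]
opening: 0.508
grasp_force: 51.3
```

Call:
{"op": "drive_tool", "data": {
  "plan": [
    [[0,0,0,0,0,0.015,0.4],[0,0,0,0,0,0,0.4]]
  ]
}}

```text
t: 31.92
position: [0.6477, 0.1019, 0.031]
ee_rot: [3.142, -0.0, -0.031]
force: [-1.0, -0.5, -1.6]
opening: 0.51
grasp_force: 51.3
```

Call:
{"op": "drive_tool", "data": {
  "plan": [
    [[0,0,0,0,0,0.018,0.4],[0,0,0,0,0,0,0.4]]
  ]
}}

```text
t: 32.17
position: [0.6478, 0.102, 0.0302]
ee_rot: [-3.142, -0.0, -0.031]
force: [-1.2, 0.6, 1.4]
opening: 0.505
grasp_force: 51.6
```

Call:
{"op": "drive_tool", "data": {
  "plan": [
    [[0,0,0,0,0,0.01,0.4],[0,0,0,0,0,0,0.4]]
  ]
}}

```text
t: 32.42
position: [0.6478, 0.102, 0.0302]
ee_rot: [3.142, -0.0, -0.031]
force: [-2.5, 0.2, 4.3]
opening: 0.508
grasp_force: 52.0
```

Contact. Release and move to the roundel's viewpoint.

Call:
{"op": "drive_tool", "data": {
  "plan": [
    [[0,0,0,0,0,0,0.56],[0,0,0,0,0,0,0.62],[0,0,0,0,0,0,0.62],[0,0,0,0,0,-0.3,0.62],[0,0,0,0,0,-0.8,0.62],[0,0,0,0,0,-0.8,0.62],[0,0,0,0,0,-0.8,0.62],[0,0,0,-0.464,0.69,0,0.68]]
  ]
}}

```text
t: 33.42
position: [0.624, 0.0628, 0.1998]
ee_rot: [-3.141, -0.016, -0.027]
force: [0.6, -0.8, 0.5]
opening: 0.683
grasp_force: 0.0
```

Call:
{"op": "drive_tool", "data": {
  "plan": [
    [[0,0,0,-0.464,0.69,0,0.68],[0,0,0,-0.464,0.69,0,0.68],[0,0,0,-0.464,0.69,0,0.68],[0,0,0,-0.464,0.69,0,0.68],[0,0,0,-0.464,0.69,0,0.68],[0,0,0,-0.464,0.69,0,0.68],[0,0,0,-0.464,0.69,0,0.68],[0,0,0,0,0,0,0.68]]
  ]
}}

```text
t: 34.42
position: [0.4136, -0.2247, 0.1928]
ee_rot: [3.14, -0.002, -0.037]
force: [0.4, -0.1, -0.7]
opening: 0.68
grasp_force: 0.0
```

Call:
{"op": "drive_tool", "data": {
  "plan": [
    [[0,0,0,0,0,0,0.68],[0,0,0,0,0,0,0.68]]
  ]
}}

```text
t: 34.67
position: [0.4154, -0.2213, 0.1917]
ee_rot: [3.142, -0.001, -0.03]
force: [-0.3, 0.4, -0.3]
opening: 0.679
grasp_force: 0.0
```

```bash
python3 - <<'E'
from h import *
c=look("w12",amin=500)
go(475.5,-220.5,24,-1.8)
E
```

```text
px [166. 169.] xy [ 445.8 -110.1] size [46.6 46.8] long 93.3 fill 0.83
px [275. 133.] xy [ 474.8 -220.3] size [44.7 45.1] long 178.3 fill 0.79
px [549. 157.] xy [ 432.9 -498.1] size [ 21.5 179.2] long 13.0 fill 0.91
px [429.  34.] xy [ 556.8 -361.3] size [20.2 61.2] long 119.6 fill 0.88
px [48. 13.] xy [585.6 -19.3] size [20.3 83.6] long 88.2 fill 0.93
pos [ 415.4 -221.2  191.5] yaw -1.7 tilt [ 0. -0.] -> shift [ 0.999 -0.041  2.793] turn z 0.02 open 0.683 grip 0.0 t 34.73 F [-0.  -0.4  0.1]
```

View pics/w12.png

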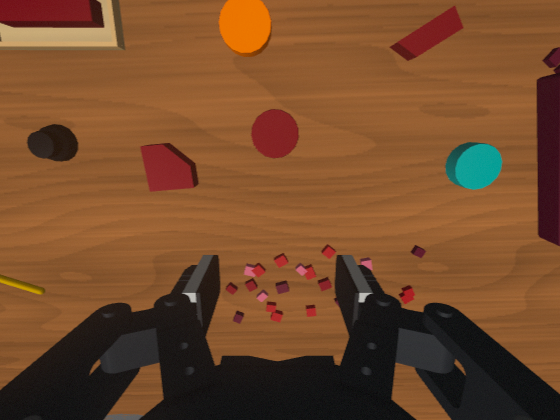

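The whole red disc is at (275,133), round and about 45 mm across. The broken square is at (168,168); the orange disc (245,25) and turquoise disc (474,166) are not meant. Descending.

Call:
{"op": "drive_tool", "data": {
  "plan": [
    [[0,0,0,0.5,-0.01,0,0.68],[0,0,0,0.5,-0.01,0,0.68],[0,0,0,0,0,0.7,0.68],[0,0,0,0,0,0.8,0.68],[0,0,0,0,0,0.8,0.68],[0,0,0,0,0,0.35,0.68],[0,0,0,0,0,0.14,0.68],[0,0,0,0,0,0,0.68]]
  ]
}}

```text
t: 35.72
position: [0.4752, -0.2223, 0.0239]
ee_rot: [-3.141, 0.0, -0.03]
force: [-0.3, -0.0, -0.3]
opening: 0.681
grasp_force: 0.0
```

```bash
python3 - <<'E'
from h import *
c=cam("wrist")
for k in reds(c,2000): print(rect(c,k,.02)[:3])
go(475.2,-220.3,24,-1.8)
E
```

```text
(array([ 460.02230835, -106.06549072]), [31.398927688598633, 58.31366729736328], np.float32(127.26871))
(array([ 475.51077271, -220.20825195]), [44.41133117675781, 45.42104721069336], np.float32(0.4790115))
pos [ 475.7 -222.8   24.7] yaw -1.7 tilt [ 0.001 -0.001] -> shift [-0.01  -0.042  0.011] turn z 0.01 open 0.677 grip 0.0 t 35.77 F [-0.4  0.4  1.2]
```

Call:
{"op": "drive_tool", "data": {
  "plan": [
    [[0,0,0,0,-0.03,0,0.68],[0,0,0,0,0,0,0.4],[0,0,0,0,0,0,0.4],[0,0,0,0,0,0,0.4],[0,0,0,0,0,0,0.4],[0,0,0,0,0,-0.2,0.4],[0,0,0,0,0,-0.6,0.4],[0,0,0,0,0,-0.8,0.4]]
  ]
}}

```text
t: 36.78
position: [0.4736, -0.2204, 0.1203]
ee_rot: [-3.14, 0.003, -0.031]
force: [1.1, -0.2, -1.0]
opening: 0.51
grasp_force: 51.0
```

Call:
{"op": "drive_tool", "data": {
  "plan": [
    [[0,0,0,0.452,-0.704,0,0.4],[0,0,0,0.452,-0.704,0,0.4],[0,0,0,0.452,-0.704,0,0.4],[0,0,0,0.452,-0.704,0,0.4],[0,0,0,0.452,-0.704,0,0.4],[0,0,0,0.452,-0.704,0,0.4],[0,0,0,0,0,0,0.4],[0,0,0,0,0,0,0.4]]
  ]
}}

```text
t: 37.78
position: [0.6449, 0.0271, 0.12]
ee_rot: [3.141, 0.001, -0.031]
force: [-1.3, -0.3, -1.3]
opening: 0.5
grasp_force: 51.2
```

```bash
python3 - <<'E'
from h import *
go(645.7,28,33,-1.8)
E
```

```text
pos [644.9  27.1 120. ] yaw -1.8 tilt [-0.001 -0.001] -> shift [ 0.014 -0.017  1.45 ] turn z 0.01 open 0.5 grip 51.2 t 37.77 F [-1.3 -0.3 -1.3]
```

Call:
{"op": "drive_tool", "data": {
  "plan": [
    [[0,0,0,0.014,-0.01,0.4,0.4],[0,0,0,0,0,0.5,0.4],[0,0,0,0,0,0.3,0.4],[0,0,0,0,0,0.14,0.4],[0,0,0,0,0,0.08,0.4],[0,0,0,0,0,0.03,0.4],[0,0,0,0,0,0.01,0.4],[0,0,0,0,0,0,0.4]]
  ]
}}

```text
t: 38.78
position: [0.6467, 0.0279, 0.0329]
ee_rot: [3.142, -0.001, -0.031]
force: [0.1, 0.4, -1.1]
opening: 0.508
grasp_force: 51.2
```

Call:
{"op": "drive_tool", "data": {
  "plan": [
    [[0,0,0,0,0,0.03,0.4],[0,0,0,0,0,0.015,0.4],[0,0,0,0,0,0,0.4]]
  ]
}}

```text
t: 39.15
position: [0.6466, 0.0279, 0.0306]
ee_rot: [3.142, -0.001, -0.031]
force: [-2.1, 0.2, 5.9]
opening: 0.503
grasp_force: 51.8
```

Call:
{"op": "drive_tool", "data": {
  "plan": [
    [[0,0,0,0,0,0.015,0.4],[0,0,0,0,0,0,0.4]]
  ]
}}

```text
t: 39.4
position: [0.6467, 0.0278, 0.0306]
ee_rot: [3.141, -0.001, -0.031]
force: [-3.9, -0.2, 9.9]
opening: 0.505
grasp_force: 52.3
```

Floor contact. Release, rise and back off for a final look.

Call:
{"op": "drive_tool", "data": {
  "plan": [
    [[0,0,0,0,0,0,0.56],[0,0,0,0,0,0,0.62],[0,0,0,0,0,0,0.62],[0,0,0,0,0,-0.3,0.62],[0,0,0,0,0,-0.8,0.62],[0,0,0,0,0,-0.8,0.62],[0,0,0,-0.6,0,-0.7,0.62],[0,0,0,-0.8,0,-0.3,0.62]]
  ]
}}

```text
t: 40.4
position: [0.5644, 0.0301, 0.2079]
ee_rot: [3.141, -0.009, -0.031]
force: [-0.5, 0.2, 0.0]
opening: 0.62
grasp_force: 0.0
```

Call:
{"op": "drive_tool", "data": {
  "plan": [
    [[0,0,0,-0.4,0,0,0.62],[0,0,0,0,0,0,0.62],[0,0,0,0,0,0,0.62],[0,0,0,0,0,0,0.62]]
  ]
}}

```text
t: 40.9
position: [0.5392, 0.031, 0.2027]
ee_rot: [3.142, -0.0, -0.031]
force: [0.1, -0.4, -0.1]
opening: 0.619
grasp_force: 0.0
```

```bash
python3 - <<'E'
from h import *
c=look("w13",amin=400)
for k in reds(c,400): print(rect(c,k,.025)[:3])
c=cam("scene"); cv2.imwrite("pics/s13.png",c["img"][:,:,::-1])
E
```

```text
px [ 44. 275.] xy [446.4 306.4] size [33.9 46.4] long 22.0 fill 0.81
px [402. 267.] xy [ 445.5 -114.8] size [51.5 55.3] long 3.8 fill 0.78
px [219. 149.] xy [585.2  89.8] size [19.4 86.5] long 88.2 fill 0.94
px [334. 146.] xy [583.4 -29. ] size [19.3 86.9] long 88.2 fill 0.96
px [198.  83.] xy [648.4 105.7] size [45.4 45.8] long 88.1 fill 0.97
px [356.  80.] xy [645.7 -48.9] size [46.1 46.6] long 88.1 fill 0.97
px [277.  81.] xy [648.1  27.9] size [45.1 46.1] long 178.1 fill 0.79
(array([454.13217163, 293.4581604 ]), [32.36738204956055, 44.27391052246094], np.float32(22.009321))
(array([ 453.25616455, -108.08422852]), [49.13166809082031, 52.698875427246094], np.float32(3.8146763))
(array([586.45184326,  86.99848938]), [18.502649307250977, 82.4855728149414], np.float32(88.15172))
(array([584.74053955, -26.27718735]), [18.433361053466797, 82.80903625488281], np.float32(88.15092))
(array([646.73327637, 102.13142395]), [43.32587432861328, 43.691612243652344], np.float32(88.14788))
(array([644.11352539, -45.31400681]), [43.99687194824219, 44.39189910888672], np.float32(88.14937))
(array([646.48028564,  27.91182518]), [43.021121978759766, 43.998748779296875], np.float32(178.1476))
```

View pics/w13.png

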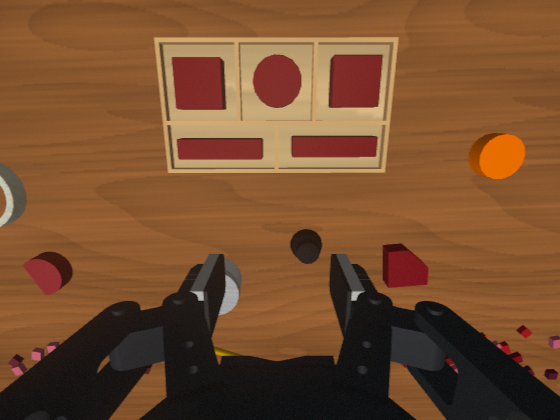

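View pics/s13.png

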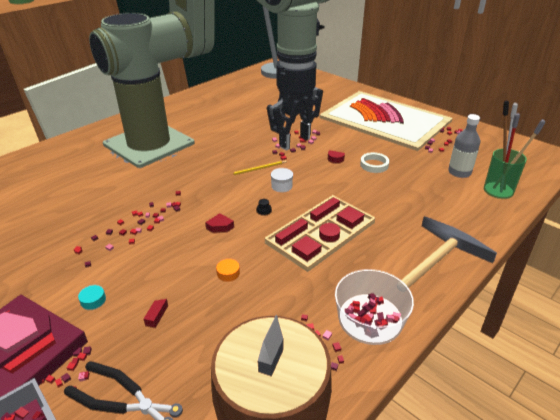

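All five whole pieces lie flat, each in its own bay: squares at (199,83) and (355,81), disc at (277,81), bars at (220,149) and (334,147) in the wrist view. The broken pieces have not moved, and the arm is clear.

```bash
python3 -c "
from bench import manip
print(manip.hand_in())"
```

```text
the job is handed in; nothing more can be done
None
```

The job is handed in at about 41 s: both bars, both squares and the disc lie flat in their own bays, and the three broken pieces are where they lay.

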